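# Close a terminal box: seat the strip, clip the cover home and hold it down

## Task

Lay the loose terminal strip in its cradle in the open terminal box on the chassis plate and let go of it, then fit the box cover over it and press it straight down until both end clips have snapped over and it sits fully home on the gasket. The gasket has fresh adhesive, so finish while you still hold the cover with the gripper and keep pressing it firmly down; do not let go. Leave the other things on the bench alone.

Things in the scene. Friction and masses are not known exactly. Their poses are not given: they have to be found in the camera images.
- box_bottom: aluminium chassis plate 120 x 170 x 4 mm, fixed on the bench, with the open grey bottom of a terminal box (56 mm in x, 88 mm in y) in its middle. Origin: centre of the plate's underside, z up. A locating lip, 37 x 71 mm outside, top 14.7 mm above the origin, goes inside the cover with 2 mm play. Same turned by half a turn, but for an 11 mm earth stud at x = -50 mm
- cradle (a point): middle of the box floor, 9 mm above the box_bottom origin, axes alike: the cradle of the terminal strip, ribs 5 mm high round a space 21 mm (x) by 53 mm (y)
- gasket: black rubber rim gasket round the lip, 1.5 mm thick; origin in its middle, 9 mm above the box_bottom origin. The cover's rim lands on it: home means cover origin 10.5 mm above the box_bottom origin
- terminal_strip: loose screw terminal strip, 18 mm (x) by 50 mm (y) by 17 mm high; origin at the centre of its underside, z up. Same either way round. Lies in the cradle with its origin at point cradle, y along the box's y. Grip it across the 18 mm with the fingertips 7 mm or more above its underside, so that they clear the lip of the box
- cover: loose grey box cover standing on its open rim: 46 mm (x), 80 mm (y), 30 mm high, walls 2.5 mm, vent slots in its top, 50 to 100 g. Origin at the centre of the rim plane, z up. A catch bead crosses each end wall (+y, -y) 12 mm above the rim, 4 mm proud. Fits either way round, its y along the box's y. Grip it across the 46 mm, on the plain long sides, tips 10 mm or more above the rim
- clip_left (a joint): spring clip at the box's +y end, 47.5 mm from its middle, hinged 6 mm above the box_bottom origin, top at 35 mm; 0 upright, up to 0.35 rad bent outwards. The cover's bead meets its sloping nose with the cover 8 mm above home; the push rises to 8 to 17 N (both clips), 3 to 4 mm above home the noses snap over the beads, the force drops to nothing and the clips return to 0; then the stiff gasket
- clip_right (a joint): the same clip at the -y end of the box, bending to -y
- heat_sink: black finned heat sink 40 x 50 x 25 mm, behind the work; leave alone
- transformer: small transformer 37 x 41 x 30 mm, behind the work; leave alone

How it is judged (in metres and radians):
On the way, in this order (a step that is already met when the one before it is completed fails the run):
1. the terminal strip lies in its cradle and the fingers are off it (horizontal distance between terminal_strip and box_bottom below 0.004 m and z of terminal_strip in the frame of box_bottom below 0.0108 m and angle between the y axis of terminal_strip and the y axis of box_bottom, either way round below 0.14 rad and contact force between the fingers and terminal_strip below 0.2 N), for 0.2 s.
2. the cover has snapped home: rim down on the gasket, both clips back over its beads (horizontal distance between cover and box_bottom below 0.004 m and z of cover in the frame of box_bottom below 0.0122 m and value of joint each of clip_left, clip_right below 0.06 rad), for 0.2 s.
At the end, for the whole second after the job is handed in: strip in its cradle (within 4 mm, 0.14 rad, down on the floor within 1.8 mm); cover home over it (rim within 1.7 mm of the gasket, centred within 4 mm, level), both clips back within 0.06 rad of upright; the fingers still hold the cover and it presses on the gasket with over 4 N (all of step 2 and horizontal distance between terminal_strip and box_bottom below 0.004 m and z of terminal_strip in the frame of box_bottom below 0.0108 m and angle between the y axis of terminal_strip and the y axis of box_bottom, either way round below 0.14 rad and angle between cover's own z axis and vertical below 0.05 rad and contact force between gasket and cover above 4 N and contact force between the fingers and cover above 2 N); the arm keeps its last pose, push and grip.
It fails at once if a bystander is shifted by more than 20 mm (distance of any of heat_sink, transformer from where it was at the start of the episode above 0.02 m).
It also fails if it takes over 64 s, if anything falls off the work surface, if the arm or the gripper's body presses on something with over 40 N, if the wrist force passes 120 N, or if a joint passes its speed limit or range.

## Robot

A 6-joint arm with a two-finger parallel gripper is mounted at the origin on a cart in front of the work surface, level with it; the furniture and walls round the work are solid. World frame = base frame: x ahead of the robot, y to its left, z up, the work surface at z = 0. Lengths are in mm, angles in rad, forces in N, time in s.
With the tool pointing down it reaches from about 325 to 900 mm from the base axis. Payload 6.1 kg.
Tool frame: the origin (TCP) lies at the very end of the fingers, on their centre line; the grasp point (between the pads) lies 19 mm behind it; z points along the fingers, y is the line along which they close (so a half turn about z gives the same grasp; the last joint's range is limited). The gripper opens to 87 mm and grips with 3 to 60 N. Pads are 19 mm wide; open, the fingers measure 117 mm over their backs; the gripper's body (75 mm by 190 mm) begins 51 mm behind the grasp point.
Start: joints at [-1.324, 0.22, 1.526, -0, 1.395, -0.126], TCP at [227.633, -582.064, 222.538] pointing down, gripper open.
Joint ranges: [-2.98, 2.98], [-0.91, 2.08], [0.09, 2.57], [-1.24, 4.39], [0.2, 2.65], [-2.68, 2.68]. Speed limits (rad/s): [2.57, 2.57, 3.01, 3.14, 3.14, 3.14].

## Interface

Orientations are given as a unit quaternion [w, x, y, z].
In Python, from plant import ctrl gives the robot as it stands.
- The arm moves only by the tool send_path, called by a JSON object that holds its "fn" and its "kwargs", one argument or row to a line. Schema: {"type":"object","properties":{"ticks":{"type":"array","items":{"type":"array","items":{"type":"array","items":{"type":"number"},"minItems":7,"maxItems":7},"minItems":1,"maxItems":10},"minItems":1,"maxItems":1},"grip_force":{"type":"number"},"only":{"type":"string"},"quiet":{"type":"boolean"},"lines":{"type":"string"}},"required":["ticks"],"additionalProperties":false}. ticks is a list that holds a single list of rows (three levels of brackets), with 1 to 10 rows, each of 7 numbers: the finger opening in mm, then dx, dy, dz in normalised numbers (1 is 750 mm), then a rotation vector rx, ry, rz in fractions of the full range, 1 being pi rad; each row shifts and turns the commanded pose from where the row before left it, along the tool's axes as they then stand; what a row does not reach is not made up. A row lasts 1/10 s, in which the tool goes at most 50 mm and 0.15 rad, less where a joint would pass 70% of its speed; a pose out of reach is approached as far as the arm can. The fingers move at their own pace and stop on an object; grip_force is the grip in N (left out, the last holds). Time passes only in rows, so rows that do not move let the fingers close. The tool returns the time, the measured TCP pose, the force, the opening and the grip force at its end. only (a regular expression) keeps the lines of the reply that match it, lines (a string "A,B") keeps lines A to B, and quiet returns only ok. A shift or turn number past 1, either way, is cut back to 1. Input that does not fit is refused with a message, and nothing moves.
- ctrl.get_obs(): the state, without advancing time (a new reading comes with each control period).
- ctrl.grab_frame(name): name is "side" or "top"; returns the picture (420x560x3 uint8, red, green, blue); there is no depth.
- ctrl.camera_params(name): a dict with "fx", "fy", "cx", "cy" (pixels), "R" (3x3) and "t" (3): a world point X has camera coordinates R X + t. Camera axes: x right, y down, z forward; pixel columns grow to the right and rows downward; lengths in mm; the calibration is good to about 2 mm. A picture is of the moment at which its call begins. camera_params takes no time and is no camera call.
- ctrl.job_done(): hands the job in; it is judged then, once.
The state is a dict: "time": time; "joint_pos": joint angles; "dq": joint speeds; "effort": joint torques, N m; "ee_pos": TCP position; "tcp_rot": TCP orientation; "ft_force": force on the tool from outside, world axes, zero at the start; "moment": the same for the moment, N m; "finger_gap": finger opening in mm; "gripper_force": force on a finger pad.
Only numpy, scipy, OpenCV 4.12 (cv2) and the standard library are available. Lean on these libraries where they do the work, as an engineer would, in place of code of your own. Each camera call takes 0.05 s, during which the arm holds its last target. There are 200 camera calls.

## Working session

There is one attempt and no reset: what is moved stays moved. The work goes in short steps, Python scripts to look and compute and a tool call to move; the robot and the scene stay as the last step left them, time stands still between calls to the robot, and variables do not carry over. Pictures are saved under pics/ and viewed, at most 10 in all, crops included, and the job is handed in when it is done.

```bash
ls; mkdir -p pics; python3 - <<'E'
from plant import ctrl
import cv2,numpy as np
for n in("top","side"):
    f=ctrl.grab_frame(n); cv2.imwrite(f"pics/{n}0.png",f[:,:,::-1]); np.save(f"pics/{n}0.npy",f)
    p=ctrl.camera_params(n); print(n,p["fx"],p["cx"],p["cy"],np.round(p["R"],3).tolist(),np.round(p["t"],1), -np.array(p["R"]).T@p["t"])
o=ctrl.get_obs();print(o)
E
```

```text
pics
plant.py
top 378.9342167080137 273.7087794853797 210.1441360952641 [[0.008, -1.0, -0.001], [-0.991, -0.007, -0.132], [0.132, 0.002, -0.991]] [ 13.4 594.1 896.3] [470.70278217  16.08410326 966.80018613]
side 380.3034261943223 282.83014157674177 205.45256589786123 [[-0.811, -0.585, 0.012], [-0.239, 0.313, -0.919], [0.534, -0.748, -0.394]] [489.6 186.5 699.5] [ 67.96716764 751.37400904 441.13776536]
{'time': 0.1, 'joint_pos': array([-1.32412112e+00,  2.21168047e-01,  1.52754335e+00,  3.85754847e-05,
        1.39471035e+00, -1.26099281e-01]), 'dq': array([ 5.76423729e-07, -1.31043453e-03, -4.11087295e-03, -5.58206631e-04,
        5.81046121e-04, -5.80659399e-05]), 'effort': array([ 6.02084547e-04, -4.95943451e+01, -3.88519728e+01,  7.02092936e-02,
        5.15388278e-02, -4.36909465e-05]), 'ee_pos': array([ 227.49053017, -581.49979079,  221.50909466]), 'tcp_rot': array([-9.14032312e-04,  9.82680345e-01,  1.85306512e-01, -3.61510519e-05]), 'ft_force': array([ 0.60412352,  0.05501582, -1.0581063 ]), 'moment': array([-0.03075728, -0.02133813, -0.01969207]), 'gripper_force': 0.0, 'finger_gap': 86.9528300382874}
```

View pics/top0.png

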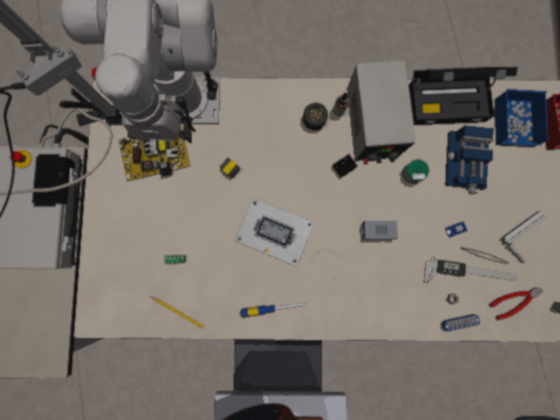

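View pics/side0.png

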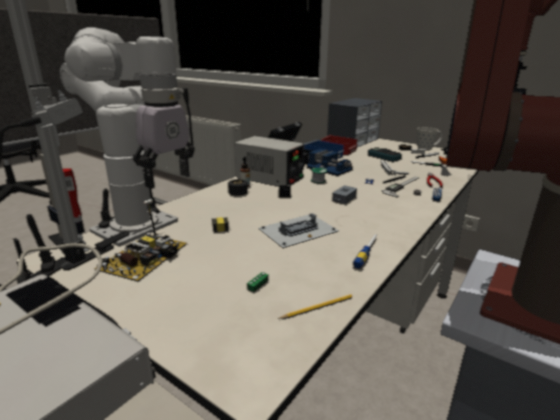

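The top view shows the green strip at about (175,259), the plate with its box at (275,232) and turned roughly 20°, and the grey cover at (380,231). The bystanders are at (345,166) and (231,168). In the side view the strip is at (258,282), the plate at (298,230) and the cover at (345,194).

```bash
cat > h.py <<'E'
import cv2,numpy as np
from plant import ctrl
def ray(n,uv,z):
    p=ctrl.camera_params(n);R=np.array(p["R"]);c=-R.T@np.array(p["t"])
    d=R.T@np.array([(uv[0]-p["cx"])/p["fx"],(uv[1]-p["cy"])/p["fy"],1])
    return (c+d*(z-c[2])/d[2])
def proj(n,X):
    p=ctrl.camera_params(n);x=np.array(p["R"])@X+np.array(p["t"])
    return np.array([p["cx"]+p["fx"]*x[0]/x[2],p["cy"]+p["fy"]*x[1]/x[2]])
def crop(f,x,y,w,h,s): return cv2.resize(np.ascontiguousarray(f[y:y+h,x:x+w,::-1]),None,fx=s,fy=s,interpolation=cv2.INTER_CUBIC)
def rect(mask,n,z):
    cs,_=cv2.findContours(mask.astype(np.uint8),0,2);c=max(cs,key=cv2.contourArea)
    P=np.array([ray(n,q[0],z)[:2] for q in c],np.float32)
    return cv2.minAreaRect(P),cv2.boundingRect(c)
E
python3 - <<'E'
from h import *
t=np.load("pics/top0.npy");s=np.load("pics/side0.npy")
a=crop(t,230,190,180,80,4.4)
b=np.hstack([crop(s,250,165,120,85,5),crop(s,240,265,40,85,5)])
cv2.imwrite("pics/c1.png",a);cv2.imwrite("pics/c2.png",b)
i=t.astype(int)
g=(i[...,1]>i[...,0]+25)&(i[...,1]>i[...,2]+10); m=np.zeros_like(g);m[245:275,155:200]=g[245:275,155:200]
print("strip",rect(m,"top",17))
for nm,x,y in(("bg",340,210),("plate",248,235),("cover",372,225),("box",275,231),("coverR",392,231)): print(nm,i[y,x])
E
```

```text
strip (((472.6053466796875, 263.78912353515625), (14.797338485717773, 47.61310577392578), 0.43217524886131287), (165, 256, 20, 7))
bg [158 147 137]
plate [156 154 155]
cover [110 113 118]
box [111 113 119]
coverR [107 109 115]
```

View pics/c1.png

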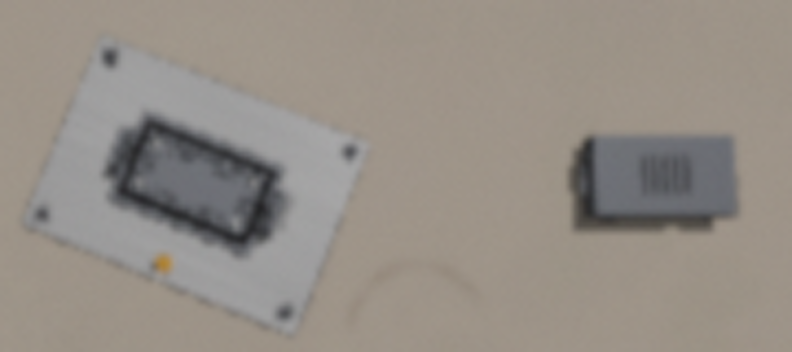

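View pics/c2.png

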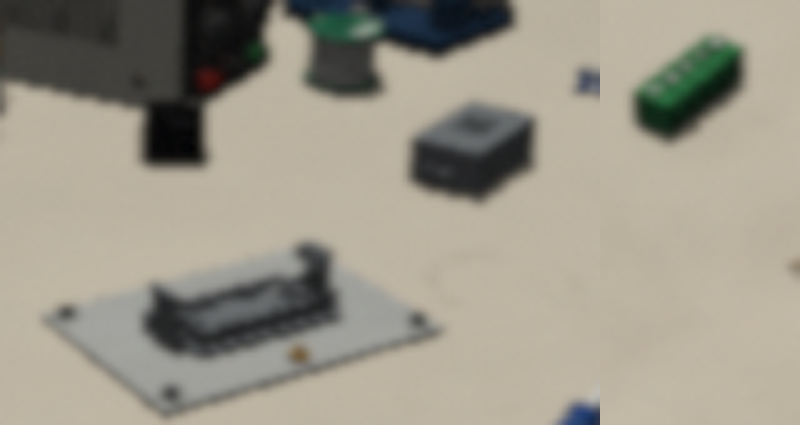

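```bash
cat >> h.py <<'E'
S=6
def up(f,x,y,w,h): return cv2.resize(np.ascontiguousarray(f[y:y+h,x:x+w]).astype(np.float32),None,fx=S,fy=S,interpolation=cv2.INTER_CUBIC)
def urect(mask,x,y,n,z):
    mask=cv2.morphologyEx(mask.astype(np.uint8),cv2.MORPH_OPEN,np.ones((9,9)))
    cs,_=cv2.findContours(mask,0,2);c=max(cs,key=cv2.contourArea)
    P=np.array([ray(n,((q[0]+.5)/S-.5+np.array([x,y])),z)[:2] for q in c],np.float32)
    (cx,cy),(w,h),a=cv2.minAreaRect(P)
    if w>h:w,h,a=h,w,a-90
    a=(a+90)%180-90   # angle of short side (body x) about z, deg
    return np.round([cx,cy,w,h,a],2)
def find(f,n="top"):
    out={}
    u=up(f,225,190,95,85);r,b=u[...,0],u[...,2]
    out["plate"]=urect((r-b<11),225,190,n,4)
    dk=(u.mean(2)<128); out["box"]=urect(dk,225,190,n,14)
    u=up(f,350,210,60,45);out["cover"]=urect((u[...,0]-u[...,2]<8)&(u.mean(2)>88),350,210,n,30)
    u=up(f,155,245,45,30);out["strip"]=urect((u[...,1]>u[...,0]+14),155,245,n,17)
    return out
E
python3 - <<'E'
from h import *
t=np.load("pics/top0.npy")
for k,v in find(t).items(): print(k,v)
for c in ((105,38),(367,145),(295,335),(25,228)): print(ray("top",(c[0]/4.4+230-.4,c[1]/4.4+190-.4),4)[:2].round(1))
for c in ((590,137),(735,137),(737,215),(590,217)): print(ray("top",(c[0]/4.4+230-.4,c[1]/4.4+190-.4),30)[:2].round(1))
print(ray("top",(163/4.4+230-.4,263/4.4+190-.4),12)[:2].round(1))
# side: top corners of the cover & plate
for c in((413,145),(475,103),(535,120),(480,160)): print("cov",ray("side",(c[0]/5+250-.4,c[1]/5+165-.4),30)[:2].round(1))
for c in((42,318),(320,243),(442,330),(165,415)): print("pl",ray("side",(c[0]/5+250-.4,c[1]/5+165-.4),4)[:2].round(1))
for c in((637,98),(710,38),(743,55),(668,108)): print("st",ray("side",((c[0]-600)/5+240-.4,c[1]/5+265-.4),17)[:2].round(1))
E
```

```text
plate [544.48  16.29 122.08 171.52 -21.93]
box [543.25  16.56  58.53 105.69 -22.44]
cover [ 5.4914e+02 -2.4765e+02  4.5490e+01  7.9580e+01  4.3000e-01]
strip [473.31 264.53  19.09  50.97   1.97]
[629.2  70.3]
[567.5 -82.6]
[458.1 -40.8]
[518.  114.8]
[ 570.4 -205.8]
[ 571.  -287.7]
[ 527.  -287.2]
[ 525.2 -204.7]
[498.3  34.9]
cov [ 561.4 -191.6]
cov [ 565.8 -279.6]
cov [ 522.1 -274.9]
cov [ 518.5 -194.3]
pl [625.   79.1]
pl [560.5 -86.9]
pl [454.8 -32.8]
pl [516.1 122.4]
st [474.6 296. ]
st [478.2 247.2]
st [460.1 248.9]
st [461. 294.]
```

Object sizes match (plate 122×171.5, cover 45.5×79.6, strip 19×51). I'll align the tool first: it has to turn by about -1.23 rad about its own z.

Units first: shifts go in shares of 750 mm and turns go in shares of pi rad. So -0.15 rad / 3.1416 = -0.0477.

```bash
cat >> h.py <<'E'
from scipy.spatial.transform import Rotation as Ro
def go(x,y,z,ang):
    "displacement in tool axes to the world point, and turn rz so that tool y lies at ang deg; assumes turn is made afterwards"
    o=ctrl.get_obs();q=o["tcp_rot"];R=Ro.from_quat([q[1],q[2],q[3],q[0]]).as_matrix()
    d=R.T@(np.array([x,y,z])-o["ee_pos"]); a=np.degrees(np.arctan2(R[1,1],R[0,1]))
    e=(ang-a+90)%180-90
    print("t",round(o["time"],2),"d",d.round(1),"rz",round(-np.radians(e),4),"tilt",R[:,2].round(4),"F",o["ft_force"].round(1),"ee",o["ee_pos"].round(1),"gap",round(o["finger_gap"],1))
E
```

{"fn": "send_path", "kwargs": {
  "ticks": [
    [[87,0,0,0,0,0,-0.0477],[87,0,0,0,0,0,-0.0477],[87,0,0,0,0,0,-0.0477],[87,0,0,0,0,0,-0.0477],[87,0,0,0,0,0,-0.0477],[87,0,0,0,0,0,-0.0477],[87,0,0,0,0,0,-0.0477],[87,0,0,0,0,0,-0.0477],[87,0,0,0,0,0,-0.0095]]
  ]
}}

```text
time: 1.0
ee_pos: [227.6, -581.8, 222.0]
tcp_rot: [-0.0, 0.695, 0.719, 0.0]
ft_force: [-1.1, 0.7, -0.8]
finger_gap: 87.3
gripper_force: 0.0
```

```bash
python3 -c "from h import *;go(473,265,80,2)"
```

```text
t 1.0 d [837.6 274.6 142.7] rz -0.0004 tilt [-3.e-04  1.e-03 -1.e+00] F [-1.1  0.7 -0.8] ee [ 227.6 -581.8  222. ] gap 87.3
```

Converted, 46 mm / 750 = 0.0613, 15 mm / 750 = 0.02.

{"fn": "send_path", "kwargs": {
  "ticks": [
    [[87,0.0613,0.02,0,0,0,0],[87,0.0613,0.02,0,0,0,0],[87,0.0613,0.02,0,0,0,0],[87,0.0613,0.02,0,0,0,0],[87,0.0613,0.02,0,0,0,0],[87,0.0613,0.02,0,0,0,0],[87,0.0613,0.02,0,0,0,0],[87,0.0613,0.02,0,0,0,0],[87,0.0613,0.02,0,0,0,0]]
  ],
  "quiet": true
}}

```text
ok
```

{"fn": "send_path", "kwargs": {
  "ticks": [
    [[87,0.0613,0.02,0,0,0,0],[87,0.0613,0.02,0,0,0,0],[87,0.0613,0.02,0,0,0,0],[87,0.0613,0.02,0,0,0,0],[87,0.0613,0.02,0.0133,0,0,0],[87,0.0613,0.02,0.02,0,0,0],[87,0.0533,0.02,0.04,0,0,0],[87,0.04,0.02,0.04,0,0,0],[87,0.0267,0.0133,0.04,0,0,0],[87,0,0,0,0,0,0]]
  ]
}}

```text
time: 2.9
ee_pos: [463.6, 205.0, 103.7]
tcp_rot: [-0.003, 0.696, 0.718, -0.004]
ft_force: [-0.4, -0.7, -0.4]
finger_gap: 86.8
gripper_force: 0.0
```

```bash
python3 - <<'E'
from h import *
go(473,265,8,2)
f=ctrl.grab_frame("side");np.save("pics/s1.npy",f);cv2.imwrite("pics/s1.png",crop(f,190,190,140,120,5))
for X in ([448,265,17],[448,290,0],[498,240,17]): print(proj("side",np.array(X)))
E
```

```text
t 2.9 d [59.8 12.1 95.5] rz -0.0031 tilt [-0.0087 -0.0018 -1.    ] F [-0.4 -0.7 -0.4] ee [463.6 205.  103.7] gap 86.8
[268.03579362 281.49364655]
[259.9785623  295.11417126]
[256.24952726 267.40872586]
```

View pics/s1.png

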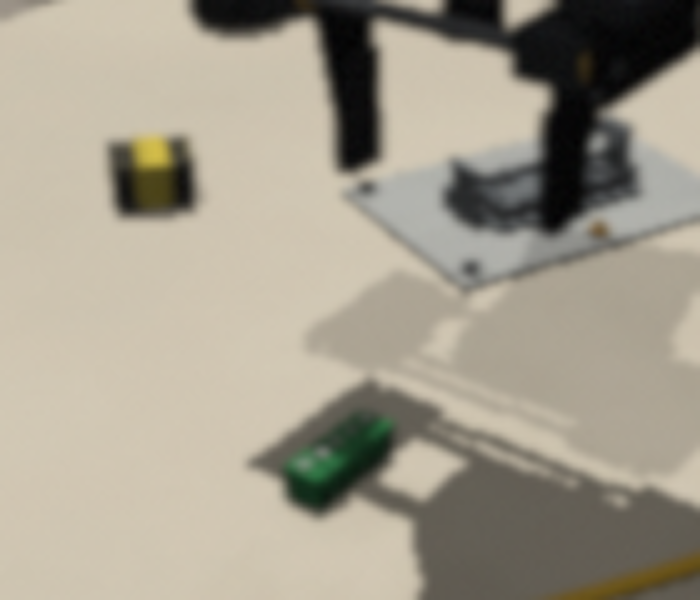

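The strip is upright at about (258,281) in the side picture and the fingertips are at (261,223) and (302,235), still short of it in y. I'll close the rest of the distance at height.

```bash
python3 -c "
from h import *
print(proj('side',np.array([463.6,205,103.7])))"
```

```text
[280.26477679 227.9443055 ]
```

{"fn": "send_path", "kwargs": {
  "ticks": [
    [[87,0.04,0.008,0,0,0,0],[87,0.04,0.008,0,0,0,0],[87,0,0,0.04,0,0,0],[87,0,0,0,0,0,0],[87,0,0,0,0,0,0]]
  ]
}}

```text
time: 3.45
ee_pos: [476.6, 263.1, 79.7]
tcp_rot: [-0.0, 0.696, 0.718, -0.0]
ft_force: [-1.0, 0.1, 0.5]
finger_gap: 86.7
gripper_force: 0.0
```

```bash
python3 - <<'E'
from h import *
go(473,265,8,2)
f=ctrl.grab_frame("side");np.save("pics/s2.npy",f);cv2.imwrite("pics/s2.png",crop(f,190,190,140,120,5))
E
```

```text
t 3.45 d [ 2.  -3.5 71.7] rz -0.0045 tilt [-6.e-04 -5.e-04 -1.e+00] F [-1.   0.1  0.5] ee [476.6 263.1  79.7] gap 86.7
```

View pics/s2.png

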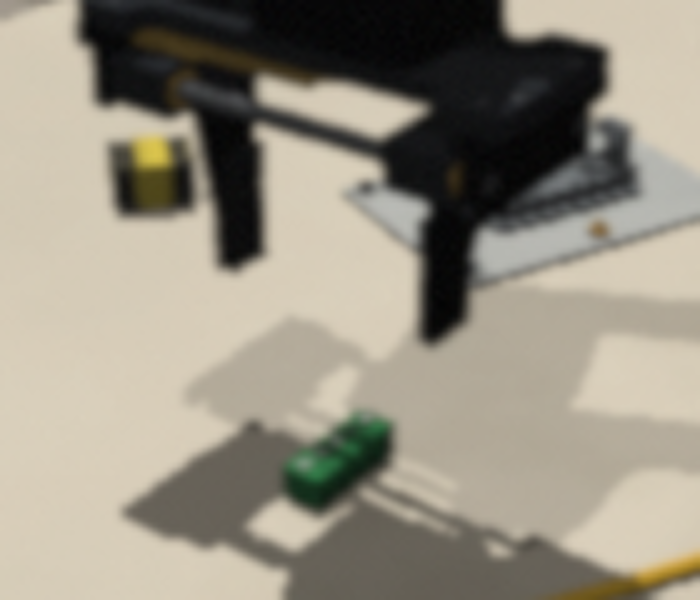

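The open fingers straddle the strip, tips at about (237,243) and (277,258) with the strip at (258,281) between them. I'll descend and close.

Converted, 30 mm / 750 = 0.04, -3.5 mm / 750 = -0.0047.

{"fn": "send_path", "kwargs": {
  "ticks": [
    [[87,0.0027,-0.0047,0.04,0,0,0],[87,0,0,0.04,0,0,0],[87,0,0,0.0147,0,0,0],[87,0,0,0,0,0,0],[87,0,0,0,0,0,0]]
  ],
  "grip_force": 20
}}

```text
time: 4.0
ee_pos: [474.5, 266.0, 9.6]
tcp_rot: [0.0, 0.696, 0.718, 0.001]
ft_force: [-0.3, 1.5, 1.4]
finger_gap: 86.8
gripper_force: 0.0
```

{"fn": "send_path", "kwargs": {
  "ticks": [
    [[10,0,0,0,0,0,0],[10,0,0,0,0,0,0],[10,0,0,0,0,0,0],[10,0,0,0,0,0,0],[10,0,0,0,0,0,0],[10,0,0,0,0,0,0],[10,0,0,0,0,0,0],[10,0,0,0,0,0,0]]
  ],
  "grip_force": 20
}}

```text
time: 4.8
ee_pos: [473.2, 265.9, 7.9]
tcp_rot: [-0.0, 0.696, 0.718, -0.0]
ft_force: [-0.4, -0.4, 0.1]
finger_gap: 30.6
gripper_force: 0.0
```

```bash
python3 -c "from h import *;go(543.5,16.5,80,-22)"
```

```text
t 4.8 d [-251.6   62.2  -72.1] rz 0.416 tilt [-2.e-04 -1.e-04 -1.e+00] F [-0.4 -0.4  0.1] ee [473.2 265.9   7.9] gap 30.6
```

{"fn": "send_path", "kwargs": {
  "ticks": [
    [[10,0,0,0,0,0,0],[10,0,0,0,0,0,0],[10,0,0,0,0,0,0],[10,0,0,0,0,0,0],[10,0,0,0,0,0,0]]
  ],
  "grip_force": 20
}}

```text
time: 5.3
ee_pos: [473.2, 265.9, 8.0]
tcp_rot: [-0.0, 0.696, 0.718, -0.0]
ft_force: [0.3, 0.7, -0.7]
finger_gap: 17.9
gripper_force: 20.0
```

{"fn": "send_path", "kwargs": {
  "ticks": [
    [[10,0,0,-0.0267,0,0,0],[10,0,0,-0.04,0,0,0],[10,0,0,-0.0293,0,0,0.0382],[10,0,0,0,0,0,0.0477],[10,0,0,0,0,0,0.0465],[10,0,0,0,0,0,0],[10,0,0,0,0,0,0]]
  ]
}}

```text
time: 6.0
ee_pos: [473.1, 265.9, 79.8]
tcp_rot: [-0.0, 0.828, 0.561, -0.0]
ft_force: [0.6, 0.6, 0.0]
finger_gap: 17.7
gripper_force: 20.0
```

```bash
python3 - <<'E'
from h import *
f=ctrl.grab_frame("top");np.save("pics/t3.npy",f)
go(543.5,16.5,80,-22)
E
```

```text
t 6.05 d [-205.4  158.    -0.3] rz 0.0035 tilt [-5.e-04 -2.e-04 -1.e+00] F [-0.3  0.6 -0.9] ee [473.1 265.9  79.7] gap 17.4
```

Converted, -34 mm / 750 = -0.0453, 26 mm / 750 = 0.0347.

{"fn": "send_path", "kwargs": {
  "ticks": [
    [[10,-0.0453,0.0347,0,0,0,0],[10,-0.0453,0.0347,0,0,0,0],[10,-0.0453,0.0347,0,0,0,0],[10,-0.0453,0.0347,0,0,0,0],[10,-0.0453,0.0347,0,0,0,0],[10,-0.0453,0.0347,0,0,0,0],[10,0,0,0.0133,0,0,0],[10,0,0,0,0,0,0]]
  ]
}}

```text
time: 6.85
ee_pos: [540.3, 17.6, 68.4]
tcp_rot: [-0.001, 0.829, 0.559, -0.001]
ft_force: [0.6, 0.7, -1.7]
finger_gap: 17.8
gripper_force: 20.0
```

```bash
python3 - <<'E'
from h import *
f=ctrl.grab_frame("side");np.save("pics/s4.npy",f);cv2.imwrite("pics/s4.png",crop(f,250,170,100,85,7))
f=ctrl.grab_frame("top");np.save("pics/t4.npy",f)
go(543.5,16.5,17.5,-22)
E
```

```text
t 6.95 d [-1.4  3.9 51.7] rz 0.0015 tilt [-2.1e-03  6.0e-04 -1.0e+00] F [-0.2  0.7  0.1] ee [540.5  19.2  69.2] gap 18.0
```

View pics/s4.png

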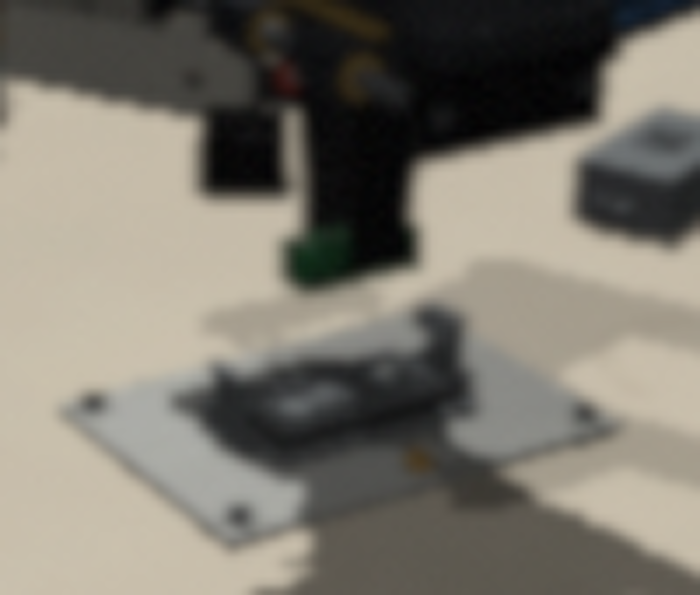

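The held strip hangs below the fingers with its lower edge from about (307,285) to (412,263) in the crop. The box is under it, with plate corners at (60,410), (233,548) and (620,428).

```bash
python3 - <<'E'
from h import *
n="side";px=lambda c:(np.array(c)+.5)/7-.5+[250,170]
a=np.radians(-22);ex=np.array([np.cos(a),np.sin(a)]);ey=np.array([-ex[1],ex[0]]);T=np.array([540.5,19.2])
for c in((307,285),(412,263)):
    p=ray(n,px(c),61.2)[:2]-T;print("strip corner rel TCP in strip axes",(p@ex).round(1),(p@ey).round(1))
P=[ray(n,px(c),4)[:2] for c in((60,410),(233,548),(620,428))];print("plate",np.round(P,1))
print("plate centre side",((P[0]+P[2])/2).round(1),np.degrees(np.arctan2(*(P[0]-P[1])[::-1])),np.linalg.norm(P[0]-P[1]),np.linalg.norm(P[1]-P[2]))
# strip in top image before grasp: row/col extents of green at different thresholds
t=np.load("pics/top0.npy")
u=up(t,155,245,45,30)
for th in(8,14,25,35):
    print(th,urect(u[...,1]-u[...,0]>th,155,245,"top",17))
# plate via line edges of the mask & stud
u=up(t,225,190,95,85)
for th in(7,11,15): print(urect(u[...,0]-u[...,2]<th,225,190,"top",4))
for th in(75,90,105,120): print("box",urect(u.mean(2)<th,225,190,"top",12))
E
```

```text
strip corner rel TCP in strip axes -3.0 19.2
strip corner rel TCP in strip axes -6.0 -24.1
plate [[624.9  78.7]
 [515.  123. ]
 [454.2 -32.5]]
plate centre side [539.6  23.1] -21.9701359614622 118.5823396794815 166.9494904831595
8 [473.42 264.32  20.27  52.24   2.62]
14 [473.31 264.53  19.09  50.97   1.97]
25 [473.11 264.31  17.    48.9    1.91]
35 [4.7281e+02 2.6422e+02 1.4800e+01 4.6500e+01 4.3000e-01]
[544.39  16.27 119.91 169.75 -21.86]
[544.48  16.29 122.08 171.52 -21.93]
[544.56  16.34 124.23 173.52 -21.93]Traceback (most recent call last):
  File "<stdin>", line 16, in <module>
  File "h.py", line 20, in urect
    P=np.array([ray(n,((q[0]+.5)/S-.5+np.array([x,y])),z)[:2] for q in c],np.float32)
                ~~~^^^^^^^^^^^^^^^^^^^^^^^^^^^^^^^^^^^^^^
  File "h.py", line 4, in ray
    p=ctrl.camera_params(n);R=np.array(p["R"]);c=-R.T@np.array(p["t"])
ValueError: time passes only in moves, steps and waits
```

```bash
python3 - <<'E'
from h import *
n="side";px=lambda c:(np.array(c)+.5)/7-.5+[250,170]
a=np.radians(-22);ex=np.array([np.cos(a),np.sin(a),0]);ey=np.array([-ex[1],ex[0],0]);T=np.array([540.5,19.2,61.2])
for sy,c in((25,(307,285)),(-25,(412,263))): print("strip res px",px(c)-proj(n,T-9*ex+(sy-1.4)*ey))
C=np.array([544.4,16.3,4])
for sx,sy,c in((60,85,(60,410)),(-60,85,(233,548)),(-60,-85,(620,428))): print("plate res",px(c)-proj(n,C+sx*ex+sy*ey))
print("stud",px((418,458))-proj(n,C+ex*-50+np.array([0,0,9])))
# finger tip residuals earlier pictures (crop x5 at 190,190)
q=lambda c:(np.array(c)+.5)/5-.5+190
print("s1 tips mid",(q((340,170))+q((380,158))+q((542,230))+q((582,212)))/4-proj(n,np.array([463.6,205,103.7])))
print("s2 tips mid",(q((220,268))+q((263,254))+q((424,343))+q((467,318)))/4-proj(n,np.array([476.6,263.1,79.7])))
s=np.load("pics/s4.npy").astype(int)[200:214,288:312]
print((s[...,1]-s[...,0])[:, ::1])
E
```

```text
strip res px [ 0.14265397 -1.22497715]
strip res px [-1.42323144 -0.21934835]
plate res [0.60505745 1.56425966]
plate res [0.59604445 1.64548413]
plate res [-0.4583014  1.3688095]
stud [-0.16043663  2.49335453]
s1 tips mid [1.53522321 0.1556945 ]
s2 tips mid [1.61144051 0.50886553]
[[-10 -10  -9  -9  -8  -5  -3  -1   2   1   1   0   0   2   0   0   0  -2
   -1  -3  -5  -8 -10  -9]
 [-10 -10 -10  -9  -7  -5  -2   1   2   2   5   2   2  -2   1   0   0   0
    1  -1  -3  -6  -9  -9]
 [-10  -9  -9  -8  -6  -2   3   9   9  10  11   8   3   0   2   1  -1   1
    1   2  -1  -4  -7  -9]
 [-10  -9  -7  -4  -1   4  12  16  13  12  15  12   5   1  -1  -1   0   0
   -1   4   4  -2  -6  -9]
 [ -9  -6  -2   1   5   9  17  19  18  17  16  13   8   0   1   1   2   1
   -1   4   4  -2  -7  -9]
 [ -9  -6   0   7  15  19  22  22  22  20  19  14   8   3  -1   1  -1   0
    1   3   3  -3  -7  -9]
 [ -8  -4   1   8  19  26  26  24  22  22  18  15   6   2   0   1   1   1
    0   2   1  -3  -7  -9]
 [ -9  -5   0   7  20  25  25  23  21  20  17  14   7   2   2   2   3   3
    1   2   1  -2  -7  -9]
 [ -9  -6  -1   6  18  24  22  20  21  16  14  10   5   3   2   2   1   0
   -2  -3  -2  -5  -6  -9]
 [ -9  -7  -3   3  13  19  18  14  13  12   8   5   3   1  -1  -2  -2  -3
   -6  -7  -7  -7  -9  -9]
 [-10  -8  -5  -2   4   8   8   6   5   3   1   0  -2  -3  -4  -6  -7  -7
   -9  -9  -8  -9  -9  -9]
 [ -9  -8  -7  -4  -3   0   0  -1  -1  -2  -3  -5  -6  -6  -7  -8  -9  -9
   -9  -9 -10  -8  -9  -9]
 [ -9  -8  -8  -7  -6  -5  -5  -6  -5  -6  -6  -7  -7  -7  -7  -9  -9  -9
   -9  -9  -9  -8  -8  -7]
 [ -9  -8  -8  -8  -8  -8  -8  -7  -7  -8  -8  -8  -7  -8  -8  -8  -9  -9
   -8  -8  -7  -6  -5  -3]]
```

Side and top disagree by about 1.5 px in row, too much for the cradle's ±1.5 mm. So I'll set the strip down beside the plate in the box's orientation and look from above; camera bias then cancels in the difference between strip and plate.

Converted, -40 mm / 750 = -0.0533, -36 mm / 750 = -0.048.

{"fn": "send_path", "kwargs": {
  "ticks": [
    [[10,0,-0.0533,0,0,0,0],[10,0,-0.0533,0,0,0,0],[10,0,-0.048,0,0,0,0],[10,0,0,0.04,0,0,0],[10,0,0,0.0333,0,0,0],[10,0,0,0.0067,0,0,0],[10,0,0,0,0,0,0],[10,0,0,0,0,0,0]]
  ]
}}

```text
time: 7.75
ee_pos: [434.8, 62.3, 10.9]
tcp_rot: [0.0, 0.829, 0.56, 0.0]
ft_force: [0.2, 0.0, -0.1]
finger_gap: 17.6
gripper_force: 20.0
```

```bash
python3 -c "from h import *;go(433,61,8,-22)"
```

```text
t 7.75 d [-1.8 -1.2  2.9] rz 0.0012 tilt [ 0.0011 -0.     -1.    ] F [ 0.2  0.  -0.1] ee [434.8  62.3  10.9] gap 17.6
```

Converted, 2.7 mm / 750 = 0.0036.

{"fn": "send_path", "kwargs": {
  "ticks": [
    [[10,0,0,0.0036,0,0,0],[10,0,0,0,0,0,0],[35,0,0,0,0,0,0],[35,0,0,0,0,0,0],[35,0,0,0,0,0,0],[35,0,0,0,0,0,0]]
  ]
}}

```text
time: 8.35
ee_pos: [434.0, 61.8, 7.3]
tcp_rot: [-0.0, 0.829, 0.559, -0.0]
ft_force: [-0.2, -0.2, 1.1]
finger_gap: 33.8
gripper_force: 0.0
```

{"fn": "send_path", "kwargs": {
  "ticks": [
    [[35,0,0,-0.0533,0,0,0],[35,0.0533,0,-0.0267,0,0,0],[35,0.06,0,0,0,0,0],[35,0.06,0,0,0,0,0],[35,0.0533,0,0,0,0,0],[35,0,0,0,0,0,0]]
  ]
}}

```text
time: 8.95
ee_pos: [499.3, 223.4, 67.8]
tcp_rot: [-0.0, 0.828, 0.561, 0.001]
ft_force: [-0.4, 0.6, 1.7]
finger_gap: 35.0
gripper_force: 0.0
```

```bash
python3 - <<'E'
from h import *
f=ctrl.grab_frame("top");np.save("pics/t5.npy",f);cv2.imwrite("pics/t5.png",crop(f,180,190,180,130,4.4))
go(433,61,8,-22)
E
```

```text
t 9.0 d [-173.    -0.8   59.2] rz 0.0032 tilt [ 1.e-04  1.e-04 -1.e+00] F [-0.2  0.1  0.4] ee [498.  221.3  67.2] gap 34.9
```

View pics/t5.png

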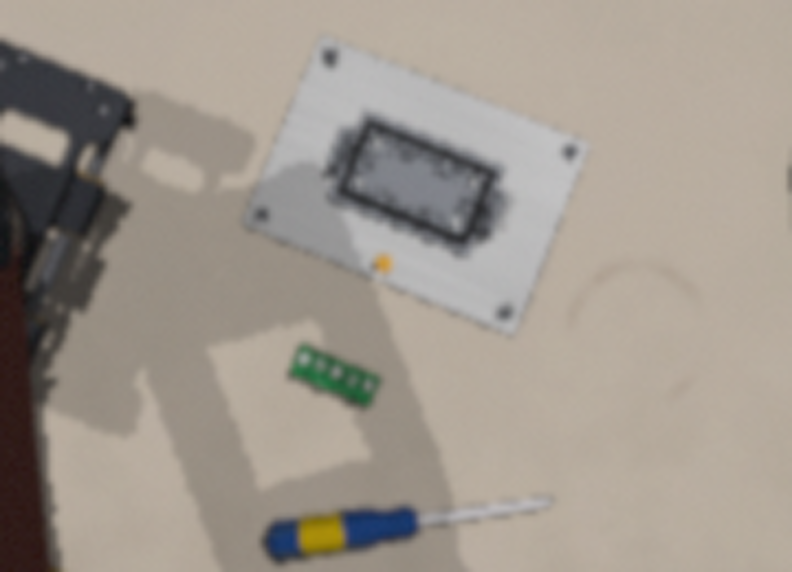

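The strip lies upright beside the plate, centred near (335,377) in the crop, parallel to the box. The plate is fully visible and unshifted.

```bash
python3 - <<'E'
from h import *
a=np.radians(-22);ex=np.array([np.cos(a),np.sin(a)]);ey=np.array([-ex[1],ex[0]]);T=np.array([434.0,61.8])
f=np.load("pics/t5.npy");t0=np.load("pics/top0.npy")
u=up(f,235,258,45,32)
for th in(8,14,20):
    m=cv2.morphologyEx((u[...,1]-u[...,0]>th).astype(np.uint8),cv2.MORPH_CLOSE,np.ones((25,25)))
    r=urect(m,235,258,"top",17);d=r[:2]-T;print("strip",r,"rel TCP ex,ey",(d@ex).round(2),(d@ey).round(2))
for i in (f,t0):
  u=up(i,225,190,95,85)
  print("plate",urect(u[...,0]-u[...,2]<11,225,190,"top",4))
  # lip outline (dark), box floor inside gasket
  m=(u.mean(2)<125);
  print("box",urect(m,225,190,"top",12))
  fl=np.zeros(m.shape,np.uint8);fl[:]=(u.mean(2)<135)&(u.mean(2)>93)
  fl[:, :200]=0; print("floor",urect(cv2.erode(fl,np.ones((5,5))),225,190,"top",11))
  h=cv2.cvtColor(np.clip(u,0,255).astype(np.uint8),cv2.COLOR_RGB2HSV);M=cv2.moments(((h[...,0]>10)&(h[...,0]<28)&(h[...,1]>120)).astype(np.uint8),True)
  s=(M["m10"]/M["m00"]/S+225-.4,M["m01"]/M["m00"]/S+190-.4);p=ray("top",s,11)[:2];print("stud->centre",p.round(1),(p+50*ex).round(1))
E
```

```text
strip [435.    61.72  20.1   50.49 -22.15] rel TCP ex,ey 0.96 0.3
strip [434.96  61.7   19.13  49.32 -22.38] rel TCP ex,ey 0.93 0.27
strip [434.85  61.69  18.2   48.46 -22.45] rel TCP ex,ey 0.83 0.22
plate [544.43  16.59 121.41 171.14 -21.61]
box [543.3   17.54  55.52 101.78 -21.23]
floor [544.99  16.43  33.97  67.97 -21.82]
stud->centre [498.1  34.8] [544.4  16.1]
plate [544.48  16.29 122.08 171.52 -21.93]Traceback (most recent call last):
  File "<stdin>", line 13, in <module>
  File "h.py", line 20, in urect
    P=np.array([ray(n,((q[0]+.5)/S-.5+np.array([x,y])),z)[:2] for q in c],np.float32)
                ~~~^^^^^^^^^^^^^^^^^^^^^^^^^^^^^^^^^^^^^^
  File "h.py", line 4, in ray
    p=ctrl.camera_params(n);R=np.array(p["R"]);c=-R.T@np.array(p["t"])
ValueError: time passes only in moves, steps and waits
```

Converted, -45 mm / 750 = -0.06, -37.5 mm / 750 = -0.05.

{"fn": "send_path", "kwargs": {
  "ticks": [
    [[35,-0.06,-0.0007,0,0,0,0],[35,-0.06,0,0,0,0,0],[35,-0.06,0,0,0,0,0],[35,-0.05,0,0,0,0,0],[35,0,0,0,0,0,0],[35,0,0,0,0,0,0]]
  ]
}}

```text
time: 9.6
ee_pos: [432.0, 58.4, 67.3]
tcp_rot: [-0.0, 0.83, 0.558, 0.0]
ft_force: [0.7, 0.7, -0.4]
finger_gap: 34.9
gripper_force: 0.0
```

```bash
python3 -c "from h import *;go(434,61.8,8,-21.9)"
```

```text
t 9.6 d [ 3.9  0.6 59.3] rz -0.005 tilt [-0.e+00  1.e-04 -1.e+00] F [ 0.7  0.7 -0.4] ee [432.   58.4  67.3] gap 34.9
```

Converted, 30 mm / 750 = 0.04, 20 mm / 750 = 0.0267.

{"fn": "send_path", "kwargs": {
  "ticks": [
    [[35,0.0043,0.0008,0.0267,0,0,0],[35,0,0,0.04,0,0,0],[35,0,0,0.0124,0,0,0],[35,0,0,0,0,0,0],[10,0,0,0,0,0,0],[10,0,0,0,0,0,0],[10,0,0,0,0,0,0],[10,0,0,0,0,0,0],[10,0,0,0,0,0,0],[10,0,0,0,0,0,0]]
  ],
  "grip_force": 20
}}

```text
time: 10.6
ee_pos: [435.4, 62.5, 9.1]
tcp_rot: [0.001, 0.829, 0.559, 0.001]
ft_force: [-1.1, 0.9, 5.8]
finger_gap: 17.6
gripper_force: 20.0
```

```bash
python3 -c "from h import *;go(543.55,16.5,65,-21.9)"
```

```text
t 10.6 d [ -2.  117.6 -55.7] rz -0.0019 tilt [ 2.e-03  1.e-04 -1.e+00] F [-1.1  0.9  5.8] ee [435.4  62.5   9.1] gap 17.6
```

{"fn": "send_path", "kwargs": {
  "ticks": [
    [[10,0,0,0,0,0,0],[10,0,0,0,0,0,0],[10,0,0,0,0,0,0]]
  ]
}}

```text
time: 10.9
ee_pos: [435.4, 62.5, 9.0]
tcp_rot: [0.0, 0.829, 0.559, 0.001]
ft_force: [-1.3, -0.4, 5.8]
finger_gap: 18.3
gripper_force: 20.0
```

```bash
python3 -c "from h import *;go(434,61.8,8,-21.9)"
```

```text
t 10.9 d [-1.1 -1.   1. ] rz -0.0019 tilt [ 1.9e-03  2.0e-04 -1.0e+00] F [-1.3 -0.4  5.8] ee [435.4  62.5   9. ] gap 18.3
```

{"fn": "send_path", "kwargs": {
  "ticks": [
    [[10,0,0,-0.0013,0,0,0],[10,0,0,0,0,0,0]]
  ]
}}

```text
time: 11.1
ee_pos: [434.2, 62.4, 9.1]
tcp_rot: [0.0, 0.829, 0.559, -0.0]
ft_force: [0.4, 0.0, 1.3]
finger_gap: 17.6
gripper_force: 20.0
```

```bash
python3 -c "from h import *;go(434,61.8,8,-21.9)"
```

```text
t 11.1 d [-0.6 -0.   1.1] rz -0.0017 tilt [ 0.e+00 -1.e-04 -1.e+00] F [0.4 0.  1.3] ee [434.2  62.4   9.1] gap 17.6
```

Converted, 40 mm / 750 = 0.0533, 38 mm / 750 = 0.0507.

{"fn": "send_path", "kwargs": {
  "ticks": [
    [[10,0,0,-0.04,0,0,0],[10,0,0,-0.0347,0,0,0],[10,0,0.04,0,0,0,0],[10,0,0.0533,0,0,0,0],[10,0,0.0507,0,0,0,0],[10,0,0.0133,0,0,0,0],[10,0,0,0,0,0,0],[10,0,0,0,0,0,0],[10,0,0,0,0,0,0]]
  ]
}}

```text
time: 12.0
ee_pos: [542.0, 18.9, 64.4]
tcp_rot: [-0.001, 0.829, 0.559, -0.001]
ft_force: [0.2, -0.6, -0.6]
finger_gap: 17.4
gripper_force: 20.0
```

```bash
python3 -c "from h import *;go(543.75,17.1,40,-21.9)"
```

```text
t 12.0 d [-1.   2.3 24.4] rz -0.0012 tilt [-2.e-03  3.e-04 -1.e+00] F [ 0.2 -0.6 -0.6] ee [542.   18.9  64.4] gap 17.4
```

Converted, 24 mm / 750 = 0.032, 1.5 mm / 750 = 0.002.

{"fn": "send_path", "kwargs": {
  "ticks": [
    [[10,-0.0013,0.002,0.032,0,0,0],[10,0,0,0,0,0,0],[10,0,0,0,0,0,0],[10,0,0,0,0,0,0]]
  ]
}}

```text
time: 12.4
ee_pos: [544.8, 17.0, 41.8]
tcp_rot: [0.0, 0.829, 0.559, 0.0]
ft_force: [0.8, -0.1, -0.4]
finger_gap: 17.9
gripper_force: 20.0
```

```bash
python3 -c "from h import *;go(543.75,17.1,22,-21.9)"
```

```text
t 12.4 d [-0.3 -1.  19.8] rz -0.0014 tilt [ 7.e-04 -0.e+00 -1.e+00] F [ 0.8 -0.1 -0.4] ee [544.8  17.   41.8] gap 17.9
```

Converted, 9 mm / 750 = 0.012, 8 mm / 750 = 0.0107.

{"fn": "send_path", "kwargs": {
  "ticks": [
    [[10,-0.0004,-0.0011,0.012,0,0,0],[10,0,0,0.0107,0,0,0],[10,0,0,0,0,0,0],[10,0,0,0,0,0,0],[10,0,0,0,0,0,0]]
  ]
}}

```text
time: 12.9
ee_pos: [544.0, 16.7, 24.1]
tcp_rot: [0.0, 0.829, 0.559, 0.0]
ft_force: [-1.3, 0.1, -0.8]
finger_gap: 17.7
gripper_force: 20.0
```

```bash
python3 -c "from h import *;go(543.75,17.1,18,-21.9)"
```

```text
t 12.9 d [ 0.3 -0.4  6.1] rz -0.0018 tilt [ 1.e-04 -0.e+00 -1.e+00] F [-1.3  0.1 -0.8] ee [544.   16.7  24.1] gap 17.7
```

Converted, 2 mm / 750 = 0.0027, -0.2 mm / 750 = -0.0003.

{"fn": "send_path", "kwargs": {
  "ticks": [
    [[10,0.0003,-0.0003,0.0027,0,0,0],[10,0,0,0.0027,0,0,0],[10,0,0,0.0027,0,0,0],[10,0,0,0,0,0,0],[10,0,0,0,0,0,0]]
  ]
}}

```text
time: 13.4
ee_pos: [543.9, 17.0, 18.1]
tcp_rot: [0.0, 0.829, 0.559, 0.0]
ft_force: [0.1, -0.9, 2.2]
finger_gap: 17.6
gripper_force: 20.0
```

```bash
python3 -c "from h import *;go(543.75,17.1,18,-21.9)"
```

```text
t 13.4 d [ 0.  -0.1  0.1] rz -0.0018 tilt [ 1.e-04  0.e+00 -1.e+00] F [ 0.1 -0.9  2.2] ee [543.9  17.   18.1] gap 17.6
```

The strip went down freely to the cradle floor height. I'll release and retreat towards the cover.

Units first: shifts go in shares of 750 mm and turns go in shares of pi rad. So -45 mm / 750 = -0.06, -40 mm / 750 = -0.0533, -0.13 rad / 3.1416 = -0.0414.

{"fn": "send_path", "kwargs": {
  "ticks": [
    [[28,0,0,0,0,0,0],[28,0,0,0,0,0,0],[28,0,0,0,0,0,0],[28,0,0,0,0,0,0],[28,0,0,-0.0133,0,0,0],[87,0,0,-0.0533,0,0,0],[87,-0.0267,0,-0.0533,0,0,0],[87,-0.06,0,0,0,0,-0.0414],[87,-0.06,0,0,0,0,-0.0414],[87,-0.06,0,0,0,0,-0.0414]]
  ]
}}

```text
time: 14.4
ee_pos: [502.1, -132.6, 109.5]
tcp_rot: [0.001, 0.703, 0.712, 0.0]
ft_force: [1.7, -0.1, 0.3]
finger_gap: 60.3
gripper_force: 0.0
```

{"fn": "send_path", "kwargs": {
  "ticks": [
    [[87,-0.0533,0,0,0,0,0],[87,0,0,0,0,0,0],[87,0,0,0,0,0,0]]
  ]
}}

```text
time: 14.7
ee_pos: [502.8, -172.3, 108.6]
tcp_rot: [0.0, 0.706, 0.708, 0.0]
ft_force: [1.0, 0.2, 0.1]
finger_gap: 82.6
gripper_force: 0.0
```

```bash
python3 - <<'E'
from h import *
f=ctrl.grab_frame("top");np.save("pics/t6.npy",f);cv2.imwrite("pics/t6.png",crop(f,230,190,180,80,4.4))
go(549,-248,60,.4)
t0=np.load("pics/top0.npy")
u=up(t0,350,210,60,45);d=u[...,0]-u[...,2];m=u.mean(2)
for a,b in((8,85),(8,92),(4,90)):
    print(urect((d<a)&(m>b),350,210,"top",30))
E
```

```text
t 14.75 d [-77.   45.9  48.3] rz -0.002 tilt [ 1.e-04  4.e-04 -1.e+00] F [-0.2 -0.3 -0.5] ee [ 502.7 -171.3  108.3] gap 84.3
[ 5.4914e+02 -2.4758e+02  4.5490e+01  7.9740e+01  4.3000e-01]
[ 5.4914e+02 -2.4780e+02  4.5490e+01  7.9280e+01  4.3000e-01]
[ 5.4893e+02 -2.4738e+02  4.4250e+01  7.8580e+01  4.3000e-01]
```

View pics/t6.png

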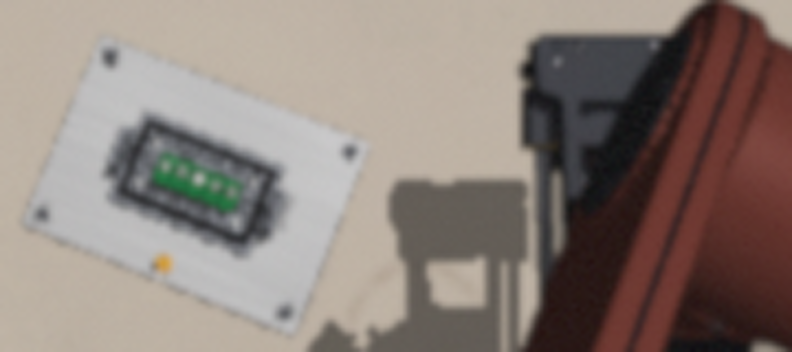

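The strip sits centred in the cradle, the green block inside the lip at about (197,182) in the crop. Now for the cover.

Converted, -38 mm / 750 = -0.0507, 30 mm / 750 = 0.04.

{"fn": "send_path", "kwargs": {
  "ticks": [
    [[87,-0.0507,0.0307,0,0,0,0],[87,-0.0507,0.0307,0,0,0,0],[87,0,0,0.04,0,0,0],[87,0,0,0,0,0,0],[87,0,0,0,0,0,0]]
  ]
}}

```text
time: 15.25
ee_pos: [548.4, -245.0, 77.1]
tcp_rot: [-0.002, 0.704, 0.71, -0.0]
ft_force: [-0.5, -0.7, 0.3]
finger_gap: 86.9
gripper_force: 0.0
```

```bash
python3 -c "from h import *;go(548.2,-247.6,11.5,.4)"
```

```text
t 15.25 d [-2.8 -0.  65.6] rz 0.0006 tilt [-0.0029  0.0022 -1.    ] F [-0.5 -0.7  0.3] ee [ 548.4 -245.    77.1] gap 86.9
```

Converted, 30 mm / 750 = 0.04, 25 mm / 750 = 0.0333.

{"fn": "send_path", "kwargs": {
  "ticks": [
    [[87,-0.0027,0,0.04,0,0,0],[87,0,0,0.0333,0,0,0],[87,0,0,0.0133,0,0,0],[87,0,0,0,0,0,0],[87,0,0,0,0,0,0],[87,0,0,0,0,0,0]]
  ]
}}

```text
time: 15.85
ee_pos: [550.6, -249.7, 15.0]
tcp_rot: [0.001, 0.705, 0.709, 0.0]
ft_force: [0.8, 0.3, 0.4]
finger_gap: 87.3
gripper_force: 0.0
```

```bash
python3 -c "from h import *;go(548.2,-247.6,11.5,.4)"
```

```text
t 15.85 d [ 2.1 -2.4  3.5] rz -0.0006 tilt [ 0.0026 -0.0016 -1.    ] F [0.8 0.3 0.4] ee [ 550.6 -249.7   15. ] gap 87.3
```

{"fn": "send_path", "kwargs": {
  "ticks": [
    [[87,0,0,0,0,0,0],[87,0,0,0,0,0,0]]
  ]
}}

```text
time: 16.05
ee_pos: [549.9, -249.6, 14.0]
tcp_rot: [0.001, 0.705, 0.709, 0.0]
ft_force: [0.1, -0.8, -0.3]
finger_gap: 86.9
gripper_force: 0.0
```

```bash
python3 -c "from h import *;go(548.2,-247.6,11.5,.4)"
```

```text
t 16.05 d [ 2.  -1.6  2.5] rz -0.001 tilt [ 1.3e-03 -8.0e-04 -1.0e+00] F [ 0.1 -0.8 -0.3] ee [ 549.9 -249.6   14. ] gap 86.9
```

Converted, 1.6 mm / 750 = 0.0021, 1.5 mm / 750 = 0.002.

{"fn": "send_path", "kwargs": {
  "ticks": [
    [[87,0.0021,-0.0013,0.002,0,0,0],[40,0,0,0,0,0,0],[40,0,0,0,0,0,0],[40,0,0,0,0,0,0]]
  ],
  "grip_force": 55
}}

```text
time: 16.45
ee_pos: [548.2, -247.6, 11.4]
tcp_rot: [-0.0, 0.705, 0.709, -0.0]
ft_force: [0.4, 0.0, 0.4]
finger_gap: 70.5
gripper_force: 0.0
```

```bash
python3 -c "from h import *;go(548.2,-247.6,11.5,.4)"
```

```text
t 16.45 d [-0.   0.  -0.1] rz -0.0011 tilt [-1.e-04  1.e-04 -1.e+00] F [0.4 0.  0.4] ee [ 548.2 -247.6   11.4] gap 70.5
```

{"fn": "send_path", "kwargs": {
  "ticks": [
    [[40,0,0,0,0,0,0],[40,0,0,0,0,0,0],[40,0,0,0,0,0,0],[40,0,0,0,0,0,0],[40,0,0,0,0,0,0]]
  ]
}}

```text
time: 16.95
ee_pos: [548.3, -247.6, 11.5]
tcp_rot: [0.0, 0.705, 0.709, 0.0]
ft_force: [-0.2, -0.6, -0.5]
finger_gap: 45.9
gripper_force: 55.0
```

```bash
python3 -c "from h import *;go(548.2,-247.6,11.5,.4)"
```

```text
t 16.95 d [-0.  -0.1 -0. ] rz -0.001 tilt [ 1.e-04  0.e+00 -1.e+00] F [-0.2 -0.6 -0.5] ee [ 548.3 -247.6   11.5] gap 45.9
```

Converted, -35 mm / 750 = -0.0467, -25 mm / 750 = -0.0333, 0.13 rad / 3.1416 = 0.0414.

{"fn": "send_path", "kwargs": {
  "ticks": [
    [[40,0,0,-0.0333,0,0,0],[40,0,0,-0.0467,0,0,0],[40,0,0,-0.0267,0,0,0.0414],[40,0,0,0,0,0,0.0414],[40,0,0,0,0,0,0.0411],[40,0,0,0,0,0,0],[40,0,0,0,0,0,0]]
  ]
}}

```text
time: 17.65
ee_pos: [548.0, -247.4, 91.2]
tcp_rot: [-0.0, 0.828, 0.561, -0.0]
ft_force: [-0.1, 0.4, -0.9]
finger_gap: 45.5
gripper_force: 55.0
```

```bash
python3 -c "from h import *;go(543.5,16.4,75,-21.9)"
```

```text
t 17.65 d [ 243.4 -101.9   16.3] rz 0.0027 tilt [-6.e-04  3.e-04 -1.e+00] F [-0.1  0.4 -0.9] ee [ 548.  -247.4   91.2] gap 45.5
```

Converted, 40 mm / 750 = 0.0533, 35 mm / 750 = 0.0467, 0.0025 rad / 3.1416 = 0.0008.

{"fn": "send_path", "kwargs": {
  "ticks": [
    [[40,0.04,-0.0173,0,0,0,0.0008],[40,0.0533,-0.0227,0,0,0,0],[40,0.0533,-0.0227,0,0,0,0],[40,0.0533,-0.0227,0,0,0,0],[40,0.0533,-0.0227,0,0,0,0],[40,0.0467,-0.0187,0,0,0,0],[40,0.0213,-0.008,0,0,0,0],[40,0,0,0.0187,0,0,0],[40,0,0,0,0,0,0],[40,0,0,0,0,0,0]]
  ]
}}

```text
time: 18.65
ee_pos: [544.3, 12.8, 76.4]
tcp_rot: [-0.001, 0.829, 0.559, -0.001]
ft_force: [0.1, 0.6, -0.5]
finger_gap: 45.5
gripper_force: 55.0
```

```bash
python3 -c "from h import *;go(543.5,16.4,50,-21.9)"
```

```text
t 18.65 d [ 3.  -2.1 26.4] rz -0.0031 tilt [-2.3e-03 -1.0e-04 -1.0e+00] F [ 0.1  0.6 -0.5] ee [544.3  12.8  76.4] gap 45.5
```

Converted, 14 mm / 750 = 0.0187, 12 mm / 750 = 0.016.

{"fn": "send_path", "kwargs": {
  "ticks": [
    [[40,0.0027,-0.0013,0.0187,0,0,0],[40,0,0,0.016,0,0,0],[40,0,0,0,0,0,0],[40,0,0,0,0,0,0],[40,0,0,0,0,0,0],[40,0,0,0,0,0,0]]
  ]
}}

```text
time: 19.25
ee_pos: [545.5, 15.8, 52.0]
tcp_rot: [0.0, 0.829, 0.559, 0.0]
ft_force: [-0.2, 0.1, -0.8]
finger_gap: 45.6
gripper_force: 55.0
```

```bash
python3 -c "from h import *;go(543.5,16.4,30,-21.9)"
```

```text
t 19.25 d [-0.2 -2.1 22. ] rz -0.0032 tilt [ 1.e-03 -1.e-04 -1.e+00] F [-0.2  0.1 -0.8] ee [545.5  15.8  52. ] gap 45.6
```

Converted, 10 mm / 750 = 0.0133, -1.2 mm / 750 = -0.0016, -0.003 rad / 3.1416 = -0.001.

{"fn": "send_path", "kwargs": {
  "ticks": [
    [[40,0,-0.0016,0.0133,0,0,-0.001],[40,0,0,0.0133,0,0,0],[40,0,0,0,0,0,0],[40,0,0,0,0,0,0],[40,0,0,0,0,0,0],[40,0,0,0,0,0,0]]
  ]
}}

```text
time: 19.85
ee_pos: [544.1, 16.4, 31.7]
tcp_rot: [0.0, 0.829, 0.56, 0.0]
ft_force: [0.3, 0.1, -1.1]
finger_gap: 45.5
gripper_force: 55.0
```

```bash
python3 -c "from h import *;go(543.6,16.6,28,-21.9)"
```

```text
t 19.85 d [ 0.  -0.6  3.7] rz -0.0002 tilt [ 4.e-04 -1.e-04 -1.e+00] F [ 0.3  0.1 -1.1] ee [544.1  16.4  31.7] gap 45.5
```

Converted, 2 mm / 750 = 0.0027, 1.5 mm / 750 = 0.002.

{"fn": "send_path", "kwargs": {
  "ticks": [
    [[40,0,-0.0007,0.0027,0,0,0],[40,0,0,0.002,0,0,0],[40,0,0,0,0,0,0],[40,0,0,0,0,0,0]]
  ]
}}

```text
time: 20.25
ee_pos: [544.0, 16.5, 28.5]
tcp_rot: [0.0, 0.829, 0.56, 0.0]
ft_force: [0.1, -0.6, 4.0]
finger_gap: 45.6
gripper_force: 55.0
```

{"fn": "send_path", "kwargs": {
  "ticks": [
    [[40,0,0,0.0013,0,0,0],[40,0,0,0.0013,0,0,0],[40,0,0,0,0,0,0],[40,0,0,0,0,0,0]]
  ]
}}

```text
time: 20.65
ee_pos: [544.5, 16.6, 27.7]
tcp_rot: [0.001, 0.829, 0.56, 0.001]
ft_force: [-2.8, -0.0, 11.6]
finger_gap: 45.5
gripper_force: 55.0
```

```bash
python3 -c "from h import *;go(543.6,16.6,22,-21.9)"
```

```text
t 20.65 d [-0.3 -0.9  5.7] rz -0.0001 tilt [ 1.8e-03 -1.0e-04 -1.0e+00] F [-2.8 -0.  11.6] ee [544.5  16.6  27.7] gap 45.5
```

Converted, 1 mm / 750 = 0.0013, -0.7 mm / 750 = -0.0009.

{"fn": "send_path", "kwargs": {
  "ticks": [
    [[40,0,-0.0009,0.0013,0,0,0],[40,0,0,0.0013,0,0,0],[40,0,0,0,0,0,0],[40,0,0,0,0,0,0]]
  ]
}}

```text
time: 21.05
ee_pos: [544.2, 16.5, 25.1]
tcp_rot: [0.001, 0.829, 0.56, 0.001]
ft_force: [1.5, -2.7, 0.9]
finger_gap: 45.4
gripper_force: 55.0
```

```bash
python3 -c "from h import *;go(543.6,16.6,22,-21.9)"
```

```text
t 21.05 d [-0.1 -0.6  3. ] rz -0.0003 tilt [ 3.e-03 -6.e-04 -1.e+00] F [ 1.5 -2.7  0.9] ee [544.2  16.5  25.1] gap 45.4
```

The force rose to about 12 N and dropped to nothing 3 mm above home, so the clips have snapped. Next I press onto the gasket.

Converted, 1 mm / 750 = 0.0013, -0.3 mm / 750 = -0.0004.

{"fn": "send_path", "kwargs": {
  "ticks": [
    [[40,0,-0.0004,0.0013,0,0,0],[40,0,0,0.0013,0,0,0],[40,0,0,0.0013,0,0,0],[40,0,0,0.0013,0,0,0],[40,0,0,0,0,0,0],[40,0,0,0,0,0,0],[40,0,0,0,0,0,0]]
  ],
  "grip_force": 60
}}

```text
time: 21.75
ee_pos: [542.4, 16.9, 21.9]
tcp_rot: [-0.0, 0.829, 0.56, -0.0]
ft_force: [-8.0, -0.6, 21.2]
finger_gap: 45.5
gripper_force: 60.0
```

```bash
python3 -c "from h import *;go(543.6,16.6,22,-21.9)"
```

```text
t 21.75 d [ 0.1  1.2 -0.1] rz 0.0001 tilt [-1.1e-03 -2.0e-04 -1.0e+00] F [-8.  -0.6 21.2] ee [542.4  16.9  21.9] gap 45.5
```

Converted, 1 mm / 750 = 0.0013.

{"fn": "send_path", "kwargs": {
  "ticks": [
    [[40,0,0.0013,0,0,0,0],[40,0,0,0,0,0,0],[40,0,0,0,0,0,0],[40,0,0,0,0,0,0],[40,0,0,0,0,0,0]]
  ]
}}

```text
time: 22.25
ee_pos: [542.4, 16.9, 21.9]
tcp_rot: [-0.001, 0.829, 0.56, -0.001]
ft_force: [-11.5, 1.5, 25.0]
finger_gap: 45.2
gripper_force: 60.0
```

```bash
python3 - <<'E'
from h import *
f=ctrl.grab_frame("side");cv2.imwrite("pics/s9.png",crop(f,240,160,120,90,6))
go(543.6,16.6,22,-21.9)
E
```

```text
t 22.3 d [ 0.2  1.2 -0.1] rz 0.0001 tilt [-3.1e-03  3.0e-04 -1.0e+00] F [-12.1   0.1  25. ] ee [542.4  16.9  21.9] gap 45.5
```

View pics/s9.png

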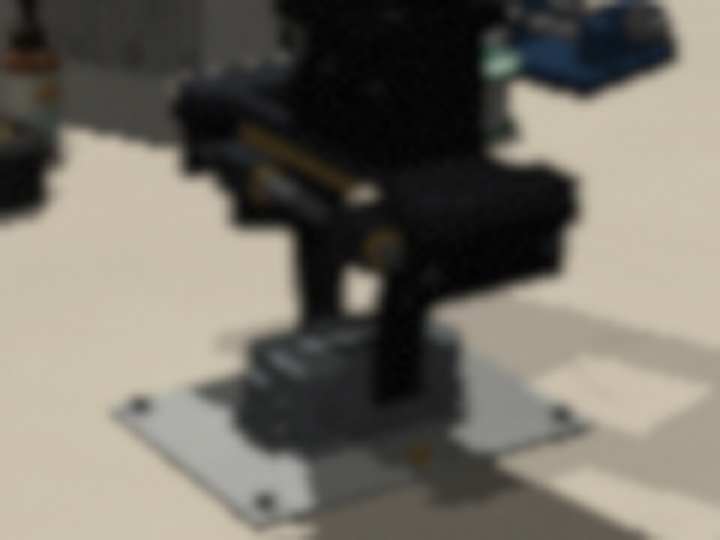

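The cover is level and flush on the box between the clips, held by the fingers. The lip pushes back in x, so I'll relax that sideways load and hand in.

{"fn": "send_path", "kwargs": {
  "ticks": [
    [[40,0,-0.002,0,0,0,0],[40,0,0,0,0,0,0],[40,0,0,0,0,0,0],[40,0,0,0,0,0,0],[40,0,0,0,0,0,0]]
  ]
}}

```text
time: 22.8
ee_pos: [542.4, 16.9, 21.9]
tcp_rot: [0.0, 0.829, 0.56, -0.0]
ft_force: [-6.3, -0.4, 19.1]
finger_gap: 45.7
gripper_force: 60.0
```

```bash
python3 -c "
from h import *
go(543.6,16.6,22,-21.9); o=ctrl.get_obs()
if o['ft_force'][2]>10: print(ctrl.job_done())"
```

```text
t 22.8 d [ 0.1  1.2 -0.1] rz -0.0 tilt [-0.e+00 -4.e-04 -1.e+00] F [-6.3 -0.4 19.1] ee [542.4  16.9  21.9] gap 45.7
the job is handed in; nothing more can be done
None
```

The strip is lying in its cradle, and the cover is snapped home and still held at 60 N grip with about 19 N of downward push; I handed the job in at 22.8 s, and no verdict was returned.

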